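# Hang the rinsed bottles at the blow-off stand and hold the air on

## Robot

A 7-joint arm with a two-finger parallel gripper is mounted at the origin on the work surface. World frame = base frame: x ahead of the robot, y to its left, z up, the work surface at z = 0. Lengths are in mm, angles in rad, forces in N, time in s.
With the tool pointing down it reaches from about 425 to 875 mm from the base axis. Payload 8.4 kg.
Tool frame: the origin (TCP) lies midway between the tips of the shut fingers; the grasp point (between the pads) lies robot.hold_point_z behind it (robot.hold_point_z is the distance from the TCP to the grasp point, in mm); y points along the fingers, z is the direction in which the jaws open and shut, and the axes are right-handed (so a half turn about y gives the same grasp; the last joint's range is limited). The gripper opens to 85 mm and grips with 20 to 120 N. Pads are 22 mm wide; open, the fingers measure 114 mm over their backs; the gripper's body (76 mm by 85 mm) begins 54 mm behind the grasp point. The pads swing forward as they close: fully open they stand 13 mm farther back than shut.
Start: joints at [-1.356, 0.333, 0.04, 1.465, -0.013, 1.343, -0.059], TCP at [200.64, 618.229, 231.308] pointing down, gripper open.
Joint ranges: [-2.58, 2.58], [-0.38, 2.09], [-1.3, 1.39], [0.25, 2.4], [-1.5, 4.64], [0.08, 2.09], [-2.65, 2.65]. Speed limits (rad/s): [2.22, 2.22, 2.79, 2.79, 3.14, 3.14, 3.14].

## Interface

Orientations are given as a rotation vector (axis times angle).
In Python, from workcell import robot, readout, read_camera, recognise, trace gives the robot as it stands. The module is installed in compiled form; this text tells all that it offers. Calls block until the motion is done:
- robot.move_pose(position, orientation): joint-space move of the TCP to a pose.
- robot.move_straight(position, attitude=None, rate=150, until_force=None): straight line of the TCP; attitude=None keeps the orientation; rate is the mean speed in mm/s. With until_force (N) it stops when the force on the tool has changed by that much, and returns True; else False.
- robot.movej(angles): joint-space move.
- robot.move_gripper(opening, f_grip=None): finger opening in mm; f_grip is the grip in N (None keeps the last); returns when the fingers have stopped.
- robot.sleep(seconds).
- robot.inverse_kinematics(position, orientation): joint angles nearest the present ones, or None.
- readout.get_state(): the state.
- read_camera(name): name is "side" or "top"; returns a dict with "image" (400x640x3 uint8, red, green, blue), "z_map" (400x640 float32, mm along the optical axis (not along the pixel's ray), 0 where there is no reading), "fov_y" (degrees; the focal length in pixels is half the picture's height over the tangent of half this angle, whatever the lens; pixels are square), "cx", "cy" (the principal point, pixels), "world_from_camera" (4x4, takes a point from camera to world coordinates). Camera axes: x right, y down, z forward; pixel columns grow to the right and rows downward; lengths in mm; the calibration is good to about 2 mm. A picture is of the moment at which its call begins.
A pose or a line that the arm cannot do raises robot.Unreachable and nothing moves.
- robot.close_job(): hands the job in, once; it reports no verdict.
Trained networks look in the newest picture that a camera, given by its name, has taken for a name from the list of things; names that differ only in an ending like _2 or _b are one class to them, and where a whole thing is asked for, a point or a joint stands for the part that bears it (a point fixed in the world has none). Each returns a list of dicts, best first, with "confidence" (0 to 1); they miss things now and then, are a little off and sometimes report something else, mostly with a low value. They report only what shows in the picture. A call takes as long as a camera call. They do not tell look-alikes from the thing itself.
- recognise(camera, target): "at" ([row, column] as shares, 0 to 1, of the picture: columns of its width, rows of its height, amid what is visible of it).
- trace(camera, target): "mask" (400x640 bool, what is visible of it) and "at" ([row, column] as shares, 0 to 1, of the picture: columns of its width, rows of its height, amid what is visible of it).
The state is a dict: "time_s": time; "joint_positions": joint angles; "joint_vel": joint speeds; "joint_torque": joint torques, N m; "position": TCP position; "ee_rot": TCP orientation; "ft_force": force on the tool from outside, world axes, zero at the start; "wrist_torque": the same for the moment, N m; "width": finger opening in mm.
Only numpy, scipy, OpenCV 4.12 (cv2) and the standard library are available. Lean on these libraries where they do the work, as an engineer would, in place of code of your own. Each camera call takes 0.05 s, during which the arm holds its last target.

## Task

Hang the wire basket of rinsed bottles by its handle on the double hook of the blow-off stand and let go of it, with all four bottles staying in it. Then press the stand's spring-loaded air lever half way down, to where it is level, and finish still holding it there to keep the air on; never push it down to its stop, as full air blows the bottles out. Leave the tape roll, the beaker and the white bottle where they are.

Things in the scene. Friction and masses are not known exactly. Their poses are not given: they have to be found in the camera images.
- basket: stainless wire basket, 91 x 127 mm (x by y), 57 mm high, 0.29 to 0.42 kg with four bottles in its four cells, standing on the bench. Its rigid bail handle, a round bar 10 mm thick, rises at the two short ends (y = -64 and +64 mm) and crosses over the middle along y, 150 mm above the underside. Origin: centre of the underside; z up
- basket_grip (a point): centre of the handle's straight top bar (on the bar's axis, 150 mm above the basket's underside); the bar is 10 mm thick and runs 56 mm to each side along this frame's y; the bottles' mouths are 75 mm below it. Either end of the basket may face either way
- station: blow-off stand, fixed to the bench: base plate 220 x 360 mm with drip tray, aluminium column 250 mm high carrying the double hook, a bar of three air nozzles below it (tips 61 mm behind the hook's seat, 135 mm above the bench), a lever valve at its left (+y) end and a regulator behind the valve. Origin on the bench under the hook's seat; -x is its front, +x points to the column, z up
- hook_seat (a point): middle of the handle bar's axis once hung, 235 mm above the bench; axes as the stand's. Two 8 mm prongs at y = -33 and +33 mm come forward (-x) from a cross bar 97 mm behind, dip under this point and turn up 25 mm in front of it (tips 12 mm above it, prongs' undersides 13 mm below it). The bar goes in from the front over the tips, prongs between handle and bottles, then down; it lies along y
- lever (a joint): angle of the air lever, rad: 0 = at rest (its pad end raised), 0.15 = half way (lever level), 0.30 = at its stop. It springs back when let go. Pressing on the pad takes about 4 N to start, 7 N at half way, 10 N at the stop
- lever_pad (a point): centre of the top face of the lever's grey plastic pad, 40 mm long (x) by 36 mm wide (y) by 14 mm thick, at the front end of the lever, to be pressed downwards. At rest it is 113 mm above the bench, at half way 95 mm, at the stop 77 mm; only the base plate's front edge (8 mm high) and the bench are below it
- lever_hinge (a point): the lever's hinge axis (along the stand's y), 88 mm above the bench; the lever runs from it towards the stand's front (-x) to the pad's centre 120 mm away
- tape_roll: bystander: roll of white tape, 100 mm across, 48 mm high, lying flat; origin: centre of its underside
- beaker: bystander: glass beaker 70 mm across, 90 mm high; origin: centre of its underside
- wash_bottle: bystander: white plastic bottle 68 mm across, 170 mm high; origin: centre of its underside
- bottle1: clear plastic bottle without cap, 32 mm across, 71 mm high, 20 g, loose in its cell of the basket; origin: centre of its underside
- bottle2: clear plastic bottle without cap, 32 mm across, 71 mm high, 20 g, loose in its cell of the basket; origin: centre of its underside
- bottle3: clear plastic bottle without cap, 32 mm across, 71 mm high, 20 g, loose in its cell of the basket; origin: centre of its underside
- bottle4: clear plastic bottle without cap, 32 mm across, 71 mm high, 20 g, loose in its cell of the basket; origin: centre of its underside
There are look-alikes about, which are no part of the job. Of the things that look like the basket, take the one that is farthest to the robot's left at the start.

How it is judged:
By the outcome, as a careful person would: the job done as asked, in the order asked, and still so for the second after the job is handed in, while the arm keeps its last pose, push and grip.
It also fails if it takes over 59 s, if anything falls off the work surface, if the arm or the gripper's body presses on something with over 40 N, if the wrist force passes 120 N, or if a joint passes its speed limit or range.

## Working session

There is one attempt and no reset: what is moved stays moved. The work goes in short steps, each a Python script; the robot and the scene stay as the last script left them, time stands still between calls to the robot, and variables do not carry over. Pictures are saved under pics/ and viewed, and the job is handed in when it is done.

```bash
mkdir -p pics
cat > h.py <<'E'
import numpy as np, cv2
from workcell import robot, readout, read_camera, recognise, trace
def snap(n,tag):
    c=read_camera(n); cv2.imwrite(f'pics/{tag}.png',c['image'][:,:,::-1]); return c
def pts(c,mask=None):
    f=200/np.tan(np.radians(c['fov_y'])/2); z=c['z_map']
    v,u=np.mgrid[0:400,0:640]
    P=np.stack([(u-c['cx'])*z/f,(v-c['cy'])*z/f,z],-1)
    T=c['world_from_camera']; W=P@T[:3,:3].T+T[:3,3]
    W[z==0]=np.nan
    return W
def proj(c,p):
    f=200/np.tan(np.radians(c['fov_y'])/2); T=np.linalg.inv(c['world_from_camera'])
    q=T[:3,:3]@np.array(p)+T[:3,3]; return q[0]*f/q[2]+c['cx'],q[1]*f/q[2]+c['cy']
E
python3 - <<'E'
from h import *
s=readout.get_state(); print(s['time_s'],s['position'],s['ee_rot'],s['ft_force'],s['width'],robot.hold_point_z)
for n in ['top','side']:
    c=snap(n,n+'0'); print(n,c['fov_y'],c['cx'],c['cy'],np.round(c['world_from_camera'],3).tolist())
    W=pts(c)
    for t in ['basket','basket_grip','hook_seat','lever_pad','lever','tape_roll','beaker','wash_bottle','station']:
        for r in recognise(n,t)[:4]:
            i,j=r['at'][0]*400,r['at'][1]*640
            print(n,t,round(r['confidence'],2),round(i),round(j),np.round(W[min(int(i),399),min(int(j),639)]))
E
```

```text
0.0 [200.52156106 617.84061737 230.43918015] [-1.5582681   0.24645816 -0.24622348] [-0.09048149 -0.22002471  0.56960737] 85.22027963275757 18.700000000000003
top 44.58439522033603 332.4749675569256 203.66670352888255 [[0.021, -0.992, 0.125, 332.614], [-1.0, -0.02, 0.011, -37.041], [-0.008, -0.125, -0.992, 1589.675], [0.0, 0.0, 0.0, 1.0]]
top basket 0.83 284 442 [ 288. -341.  156.]
top basket 0.82 160 493 [ 656. -497.  159.]
top basket 0.78 206 408 [ 524. -257.   48.]
top basket 0.64 229 479 [ 463. -499.   -3.]
top basket_grip 0.82 284 437 [ 284. -352.   46.]
top basket_grip 0.76 169 486 [ 628. -476.  149.]
top basket_grip 0.7 202 411 [ 540. -271.   22.]
top basket_grip 0.62 231 475 [ 452. -485.    2.]
top hook_seat 0.56 191 290 [574. 124.   9.]
top lever_pad 0.87 226 248 [448. 235. 109.]
top lever 0.75 227 250 [442. 232. 110.]
top tape_roll 0.89 218 177 [476. 481.  26.]
top beaker 0.59 146 393 [ 731. -213.   10.]
top wash_bottle 0.6 156 433 [ 672. -324.  114.]
top station 0.72 222 249 [461. 234. 104.]
top station 0.67 195 286 [557. 136.  10.]
side 46.09194789355551 323.61031730552196
[... 225 characters left out ...]
-463.   48.]
side basket 0.65 265 367 [ 514. -255.   47.]
side basket 0.65 297 471 [ 716. -495.    2.]
side basket_grip 0.85 324 398 [ 473. -446.    1.]
side basket_grip 0.68 320 318 [ 301. -306.   -2.]
side basket_grip 0.67 296 466 [ 702. -484.    5.]
side basket_grip 0.55 271 366 [ 529. -235.    0.]
side hook_seat 0.8 198 313 [585. 146.  17.]
side hook_seat 0.53 258 362 [ 513. -231.   58.]
side lever_pad 0.75 167 245 [483. 484.  12.]
side lever_pad 0.44 179 267 [457. 240. 104.]
side lever 0.67 179 263 [433. 230. 120.]
side tape_roll 0.79 165 246 [491. 489.  11.]
side beaker 0.59 229 406 [ 687. -236.   90.]
side beaker 0.18 198 309 [579. 164.   8.]
side station 0.73 199 312 [580. 146.  14.]
```

View pics/top0.png

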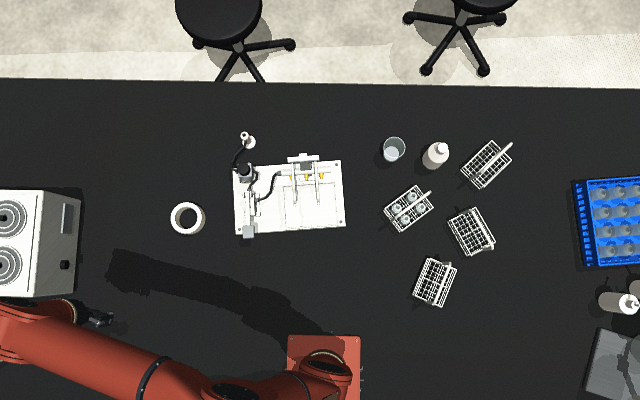

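View pics/side0.png

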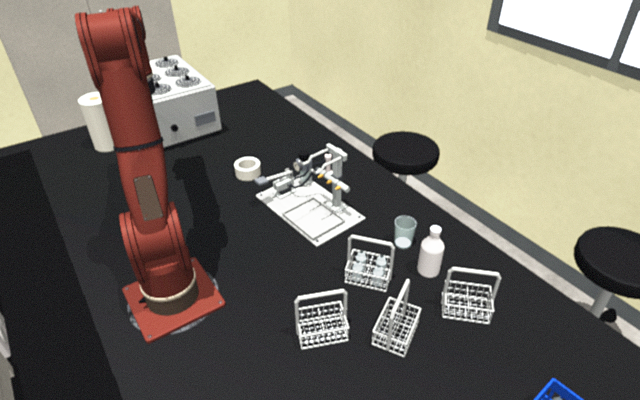

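The leftmost basket, at top px (408,208) and y≈-257, is also the one holding the bottles. I'll zoom in and measure the handle, hooks and pad from depth.

Run:
```python
from h import *
def rep(n,W,name,lo,hi):
    m=np.all((W>lo)&(W<hi),-1); p=W[m]
    if len(p)<3: print(n,name,len(p));return
    c=p.mean(0); u,s,vt=np.linalg.svd(p[:,:2]-c[:2],full_matrices=False); d=vt[0]; t=(p[:,:2]-c[:2])@d
    print(n,name,len(p),'mean',c.round(1),'med',np.median(p,0).round(1),'dir deg',np.degrees(np.arctan2(d[1],d[0])).round(1),'ext',t.min().round(1),t.max().round(1),'mid',(c[:2]+d*(t.min()+t.max())/2).round(1),'zmax',np.percentile(p[:,2],[5,50,95]).round(1))
for n in ['top','side']:
    c=snap(n,n+'1'); W=pts(c)
    rep(n,W,'handle',[440,-340,135],[640,-180,165])
    rep(n,W,'pad',[400,200,95],[480,270,130])
    rep(n,W,'hooks',[450,0,215],[640,200,270])
    rep(n,W,'base',[400,-50,4],[700,300,13])
    a=(150,270,370,450) if n=='top' else (225,300,330,410)
    b=(140,250,220,360) if n=='top' else (140,245,245,370)
    im=c['image'][:,:,::-1]
    for k,(r0,r1,c0,c1) in enumerate([a,b]):
        z=cv2.resize(im[r0:r1,c0:c1],None,fx=5,fy=5,interpolation=cv2.INTER_CUBIC)
        s=min(800/z.shape[1],600/z.shape[0],1);cv2.imwrite(f'pics/z_{n}{k}.png',cv2.resize(z,None,fx=s,fy=s))
    if n=='top':
        m=(W[...,2]>4)&(W[...,2]<13)&(W[...,0]>400)&(W[...,0]<700)&(W[...,1]>-60)&(W[...,1]<300)
        print(cv2.minAreaRect(W[m][:,:2].astype(np.float32)))
    m=np.all((W>[450,0,215])&(W<[660,200,270]),-1); np.save(n+'_hook.npy',W[m]);
```

```text
top handle 153 mean [ 517.  -258.9  152.1] med [ 517.2 -259.2  152.9] dir deg 127.9 ext -70.4 66.0 mid [ 518.3 -260.6] zmax [143.2 152.9 157.8]
top pad 203 mean [435.4 234.9 110.3] med [432.6 236.1 111. ] dir deg -173.8 ext -45.0 26.7 mid [444.5 235.9] zmax [102.2 111.  117. ]
top hooks 472 mean [592.1  59.6 242.7] med [615.3  63.2 243.9] dir deg -174.1 ext -47.9 95.7 mid [568.3  57.1] zmax [227.2 243.9 253.6]
top base 4119 mean [541.3 114.5   8.3] med [536.7 117.7   8.3] dir deg 98.3 ext -181.0 198.1 mid [540.1 123. ] zmax [ 4.5  8.3 12.2]
((549.895751953125, 120.352294921875), (359.2655029296875, 299.665771484375), 89.97486114501953)
side handle 178 mean [ 520.  -264.6  151.6] med [ 520.8 -266.   153.1] dir deg -51.6 ext -70.9 66.0 mid [ 518.5 -262.7] zmax [138.7 153.1 157.9]
side pad 115 mean [435.6 231.  110.5] med [434.1 230.7 111.6] dir deg -172.9 ext -41.8 27.5 mid [442.6 231.8] zmax [101.5 111.6 117.4]
side hooks 364 mean [591.8  56.3 241. ] med [619.1  57.9 242.1] dir deg -176.9 ext -48.3 96.5 mid [567.7  55. ] zmax [226.  242.1 253.3]
side base 2447 mean [546.2 108.6   9.1] med [543.1 109.4   9.4] dir deg -74.5 ext -211.2 181.2 mid [542.2 123.1] zmax [ 4.8  9.4 12.5]
```

Run:
```python
import numpy as np
for n in ['top','side']:
    p=np.load(n+'_hook.npy'); print(n,len(p)); print(p[np.argsort(p[:,0])].round(0).astype(int)[::max(1,len(p)//60)].tolist())
```

```text
top 488
[[493, 85, 240], [501, 85, 244], [506, 21, 243], [512, 18, 237], [516, 16, 230], [521, 90, 227], [524, 90, 224], [529, 87, 228], [533, 19, 230], [537, 87, 235], [540, 84, 229], [544, 89, 242], [547, 92, 240], [550, 22, 246], [555, 20, 237], [558, 90, 241], [563, 22, 241], [566, 87, 244], [570, 22, 245], [574, 23, 240], [578, 90, 241], [583, 26, 239], [586, 96, 242], [590, 26, 246], [594, 29, 239], [598, 29, 247], [602, 26, 242], [607, 91, 242], [610, 94, 240], [614, 32, 238], [617, 100, 244], [619, 89, 240], [619, 82, 250], [620, 77, 248], [621, 66, 246], [621, 29, 247], [621, 85, 253], [622, 54, 254], [623, 91, 248], [623, 50, 236], [624, 73, 257], [624, 41, 230], [625, 30, 244], [625, 63, 251], [626, 88, 246], [627, 91, 254], [628, 43, 255], [628, 88, 250], [628, 24, 254], [629, 63, 248], [630, 88, 252], [631, 102, 249], [631, 83, 247], [632, 32, 249], [633, 74, 252], [634, 66, 249], [635, 35, 247], [637, 75, 248], [637, 38, 250], [640, 52, 248], [643, 64, 248]]
side 370
[[494, 81, 247], [503, 89, 243], [505, 24, 240], [509, 82, 233], [513, 19, 228], [515, 16, 233], [521, 8
[... 192 characters left out ...]
4, 243], [570, 92, 239], [575, 25, 247], [578, 92, 237], [583, 26, 239], [588, 95, 243], [594, 92, 247], [597, 23, 243], [603, 25, 243], [607, 30, 243], [613, 28, 242], [616, 94, 237], [618, 92, 242], [620, 100, 245], [621, 84, 249], [621, 102, 247], [621, 45, 241], [622, 91, 237], [622, 92, 233], [622, 52, 230], [623, 30, 241], [623, 93, 239], [623, 26, 258], [624, 106, 252], [624, 94, 246], [625, 44, 244], [625, 73, 226], [625, 68, 255], [626, 103, 253], [626, 92, 251], [627, 53, 227], [628, 43, 236], [628, 89, 251], [629, 23, 246], [630, 41, 252], [631, 25, 241], [632, 22, 250], [633, 23, 245], [634, 62, 251], [635, 52, 217], [637, 39, 251], [638, 24, 243], [639, 21, 251], [642, 23, 238]]
```

View pics/z_top1.png

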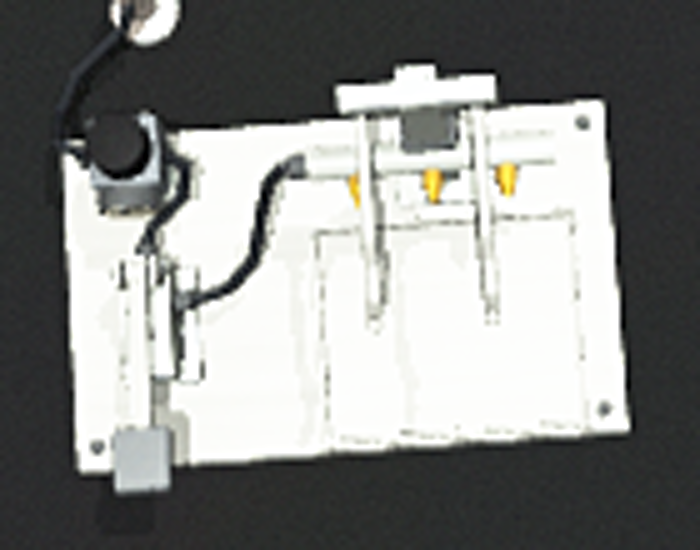

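View pics/z_side1.png

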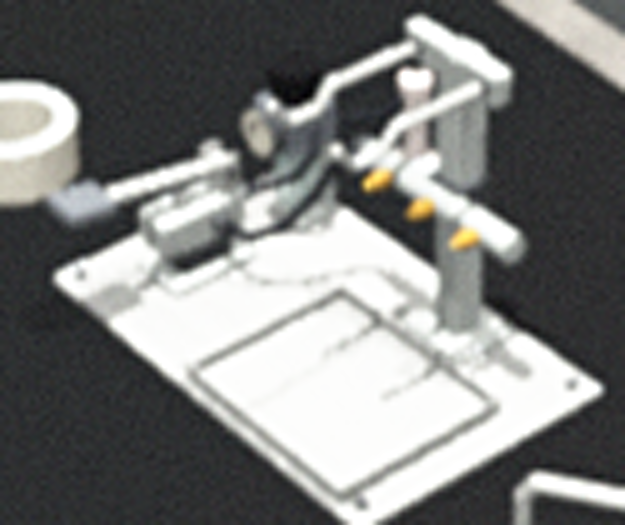

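View pics/z_side0.png

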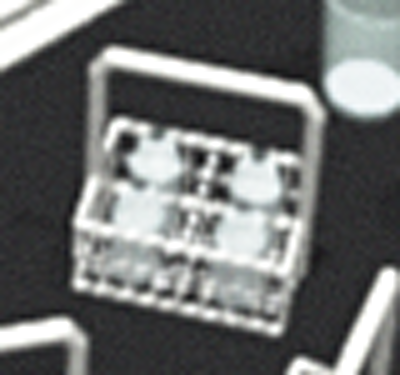

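Run:
```python
from h import *
from scipy.spatial.transform import Rotation as R
print(R.from_rotvec(readout.get_state()['ee_rot']).as_matrix().round(2).tolist())
def ray(c,u,v,z):
    f=200/np.tan(np.radians(c['fov_y'])/2);T=c['world_from_camera'];d=T[:3,:3]@np.array([(u-c['cx'])/f,(v-c['cy'])/f,1.]);o=T[:3,3]
    return (o+d*(z-o[2])/d[2])[:2]
for n in ['top','side']:
    c=read_camera(n);W=pts(c)
    for y0,y1 in [(5,45),(65,110)]:
        m=np.all((W>[525,y0,215])&(W<[612,y1,262]),-1);p=W[m]
        k=np.polyfit(p[:,0],p[:,1],1); print(n,'prong yaw',np.degrees(np.arctan(k[0])).round(2),'y at 520,620',np.polyval(k,[520,620]).round(1),p[:,1].std().round(1),len(p))
        m=np.all((W>[470,y0,215])&(W<[612,y1,262]),-1);p=W[m];print('  minx',np.sort(p[:,0])[:4].round(1))
        s=p[(p[:,0]<560)]; o=np.argsort(s[:,0]); 
        print('  xz',[(int(a),int(b)) for a,b in s[o][:,[0,2]][::4]])
    # pad: bluish grey
    for t in trace(n,'lever_pad')[:2]:
        m=t['mask'];v,u=np.nonzero(m);print(n,'pad',t['confidence'],m.sum(),u.min(),u.max(),v.min(),v.max(),'ray@111',ray(c,u.mean(),v.mean(),111).round(1),'med',np.nanmedian(W[m],0).round(1))
    # base plate
    im=c['image'].astype(int)
    w=((im.min(2)>150)&(W[...,2]<25)&(W[...,2]>-5)&(W[...,0]>380)&(W[...,0]<680)&(W[...,1]>-80)&(W[...,1]<310)).astype(np.uint8)
    w=cv2.morphologyEx(w,cv2.MORPH_OPEN,np.ones((3,3),np.uint8))
    _,l,st,_=cv2.connectedComponentsWithStats(w);b=l==1+np.argmax(st[1:,4]);v,u=np.nonzero(b)
    q=np.array([ray(c,a,d,8) for a,d in zip(u,v)],np.float32); r=cv2.minAreaRect(q);print(n,'base',r)
```

```text
[[0.95, -0.0, 0.31], [-0.31, 0.0, 0.95], [-0.0, -1.0, -0.0]]
top prong yaw 5.44 y at 520,620 [19.9 29.4] 3.3 87
  minx [499.1 502.5 502.5 503.6]
  xz [(499, 251), (505, 248), (508, 240), (512, 232), (518, 231), (521, 228), (525, 224), (530, 228), (536, 223), (539, 225), (543, 233), (545, 238), (549, 234), (553, 242), (557, 239)]
top prong yaw 5.49 y at 520,620 [85.9 95.5] 3.4 92
  minx [493.2 495.7 495.9 496.1]
  xz [(493, 242), (498, 248), (501, 242), (508, 235), (515, 225), (520, 231), (523, 225), (526, 224), (531, 231), (534, 232), (536, 233), (541, 239), (544, 236), (549, 245), (552, 241), (555, 241)]
top pad 0.87 369 241 254 191 238 ray@111 [464.9 237.7] med [455.8 240.6 103.3]
top base ((554.668212890625, 99.90823364257812), (218.66769409179688, 305.99951171875), 5.764662265777588)
side prong yaw 4.78 y at 520,620 [19.1 27.4] 3.5 65
  minx [501.6 502.1 502.2 505.2]
  xz [(501, 244), (505, 246), (512, 232), (515, 228), (521, 228), (528, 225), (535, 228), (538, 231), (540, 230), (544, 230), (548, 231), (551, 240)]
side prong yaw 6.02 y at 520,620 [84.9 95.5] 3.8 59
  minx [493.6 494.8 497.8 498.6]
  xz [(493, 247), (500, 240), (504, 235), (509, 235), (516, 230), (522, 226), (528, 226), (533, 234), (536, 241), (541, 238), (544, 245), (546, 239), (557, 244)]
side pad 0.69 109 256 285 173 184 ray@111 [440.9 228. ] med [437.7 231.9 109.5]
side base ((554.3030395507812, 124.72445678710938), (225.69290161132812, 365.251953125), 5.363210201263428)
```

Run:
```python
from h import *
def ray(c,u,v,z):
    f=200/np.tan(np.radians(c['fov_y'])/2);T=c['world_from_camera'];d=T[:3,:3]@np.array([(u-c['cx'])/f,(v-c['cy'])/f,1.]);o=T[:3,3]
    return (o+d*(z-o[2])/d[2])[:2]
c=read_camera('top')
print([ray(c,u,203.4,244).round(1).tolist() for u in (294.8,318)],'pad',ray(c,248.3,231.8,113).round(1))
th=np.radians(5.6);Rz=np.array([[np.cos(th),-np.sin(th)],[np.sin(th),np.cos(th)]])
o=np.array([525,53.3])
for n in ['top','side']:
    c=read_camera(n);W=pts(c);q=W.copy();q[...,:2]=(W[...,:2]-o)@Rz
    m=(abs(abs(q[...,1])-33)<9)&(q[...,2]>212)&(q[...,2]<265)&(q[...,0]>-45)&(q[...,0]<85)
    x,z=q[m][:,0],q[m][:,2]
    print(n,[(b,int(np.sum((x>=b)&(x<b+5))),float(np.median(z[(x>=b)&(x<b+5)]).round(0))) for b in range(-40,80,5) if np.sum((x>=b)&(x<b+5))])
    m=(q[...,0]>85)&(q[...,0]<140)&(q[...,2]>238)&(q[...,2]<262)&(abs(q[...,1])<70);p=q[m]
    print(' crossbar x',np.percentile(p[:,0],[2,10,50,90,98]).round(1),'y',np.percentile(p[:,1],[1,99]).round(1))
    m=(q[...,0]>-200)&(q[...,0]<40)&(abs(q[...,1]-183)<35)&(q[...,2]>95)&(q[...,2]<130);p=q[m]
    print(' pad/lever',[(b,int(((p[:,0]>=b)&(p[:,0]<b+8)).sum()),np.percentile(p[(p[:,0]>=b)&(p[:,0]<b+8)][:,1],[5,50,95]).round(0).tolist(),np.median(p[(p[:,0]>=b)&(p[:,0]<b+8)][:,2]).round(0)) for b in range(-140,10,8) if ((p[:,0]>=b)&(p[:,0]<b+8)).sum()])
```

```text
[[500.4, 82.5], [501.7, 18.0]] pad [427.1 232.6]
top [(-30, 8, 244.0), (-25, 6, 246.0), (-20, 10, 237.0), (-15, 6, 233.0), (-10, 9, 228.0), (-5, 11, 227.0), (0, 10, 227.0), (5, 8, 230.0), (10, 12, 229.0), (15, 12, 238.0), (20, 10, 241.0), (25, 11, 240.0), (30, 10, 243.0), (35, 9, 246.0), (40, 11, 244.0), (45, 9, 243.0), (50, 12, 241.0), (55, 9, 243.0), (60, 11, 245.0), (65, 7, 243.0), (70, 9, 243.0), (75, 9, 242.0)]
 crossbar x [ 88.4  96.  103.  112.8 118.7] y [-43.  44.]
 pad/lever [(-100, 27, [174.0, 190.0, 204.0], np.float64(112.0)), (-92, 32, [173.0, 189.0, 206.0], np.float64(112.0)), (-84, 35, [173.0, 190.0, 206.0], np.float64(113.0)), (-76, 31, [173.0, 188.0, 207.0], np.float64(111.0)), (-68, 31, [174.0, 192.0, 206.0], np.float64(109.0)), (-60, 13, [178.0, 189.0, 195.0], np.float64(106.0)), (-52, 10, [185.0, 190.0, 195.0], np.float64(105.0)), (-44, 12, [185.0, 190.0, 195.0], np.float64(104.0)), (-36, 8, [185.0, 190.0, 195.0], np.float64(102.0)), (-28, 12, [185.0, 189.0, 194.0], np.float64(101.0)), (-20, 8, [184.0, 188.0, 194.0], np.float64(101.0)), (-12, 9, [185.0, 190.0, 194.
[... 641 characters left out ...]
.0], np.float64(114.0)), (-92, 16, [171.0, 182.0, 204.0], np.float64(115.0)), (-84, 20, [169.0, 181.0, 199.0], np.float64(113.0)), (-76, 15, [170.0, 181.0, 200.0], np.float64(114.0)), (-68, 18, [171.0, 180.0, 206.0], np.float64(112.0)), (-60, 5, [176.0, 176.0, 200.0], np.float64(108.0)), (-52, 8, [185.0, 191.0, 197.0], np.float64(105.0)), (-44, 7, [180.0, 185.0, 189.0], np.float64(106.0)), (-36, 6, [182.0, 185.0, 196.0], np.float64(103.0)), (-28, 7, [181.0, 186.0, 195.0], np.float64(103.0)), (-20, 5, [181.0, 189.0, 193.0], np.float64(101.0)), (-12, 6, [185.0, 188.0, 195.0], np.float64(100.0)), (-4, 5, [185.0, 187.0, 189.0], np.float64(102.0)), (4, 2, [183.0, 184.0, 186.0], np.float64(97.0))]
```

```bash
cat >> h.py <<'E'
from scipy.spatial.transform import Rotation as R
def down(deg):
    a=np.radians(deg); z=np.array([np.cos(a),np.sin(a),0]);y=np.array([0,0,-1.]);x=np.cross(y,z)
    return R.from_matrix(np.stack([x,y,z],1)).as_rotvec()
TH=5.6; t=np.radians(TH); RZ=np.array([[np.cos(t),-np.sin(t)],[np.sin(t),np.cos(t)]])
SEAT=np.array([526,53.4])
def st(x,y): return SEAT+RZ@np.array([x,y])
HP=robot.hold_point_z
BAR=np.array([518.5,-261.5]); BA=38.2
def S():
    s=readout.get_state(); print('t',round(s['time_s'],2),'p',np.round(s['position'],1),'f',np.round(s['ft_force'],1),'w',round(s['width'],1))
    return s
E
python3 - <<'E'
from h import *
print('pad',st(-80,188.5))
for nm,p,a in [('gr hi',[*BAR,260-HP],BA),('gr',[*BAR,150-HP],BA),('gr2',[*BAR,300-HP],TH),('pre',[*st(-60,0),290-HP],TH),('seat',[*st(0,0),235-HP],TH),('seathi',[*st(0,0),330-HP],TH),('pad',[*st(-80,188.5),95],TH),('pad90',[*st(-80,188.5),95],TH+90),('padhi',[*st(-80,188.5),200],TH)]:
    for k in (0,180):
        q=robot.inverse_kinematics(p,down(a+k)); print(nm,k,None if q is None else np.round(q,2))
E
```

```text
pad [427.9874314  233.19373292]
gr hi 0 [-0.14  0.2   0.62  1.65 -0.12  1.33  1.17]
gr hi 180 [-0.57  0.37  1.23  1.67 -0.35  1.36 -1.77]
gr 0 [-0.49  0.47  1.14  1.8  -0.47  1.17  1.46]
gr 180 [-0.54  0.53  1.22  1.8  -0.54  1.2  -1.63]
gr2 0 [-0.45  0.25  1.01  1.6  -0.21  1.41  0.68]
gr2 180 [-0.58  0.33  1.23  1.6  -0.31  1.43 -2.37]
pre 0 [-0.89 -0.11  0.65  1.85  0.07  1.38 -0.16]
pre 180 None
seat 0 [-0.83  0.1   0.7   1.81 -0.06  1.26 -0.02]
seat 180 None
seathi 0 [-0.87  0.04  0.71  1.66 -0.03  1.45 -0.05]
seathi 180 None
pad 0 [-1.    0.13  0.44  2.03 -0.06  1.   -0.43]
pad 180 [ 0.39  0.29 -1.09  1.97  0.3   1.05  2.4 ]
pad90 0 [-0.87  0.12  0.3   2.03 -0.04  1.    1.12]
pad90 180 [-1.09  0.13  0.54  2.04 -0.08  1.   -1.99]
padhi 0 [-1.03  0.01  0.45  1.91 -0.    1.22 -0.48]
padhi 180 [-0.8   0.02  0.21  1.9  -0.    1.22  2.65]
```

Run:
```python
from h import *
s=S(); p=s['position']
robot.move_straight([p[0],p[1],400],rate=250); S()
robot.move_pose([450,0,400],down(30)); S()
robot.move_pose([*BAR,300],down(BA)); S()
robot.move_straight([*BAR,190],rate=150); S()
snap('top','top2');snap('side','side2')
```

```text
t 1.45 p [200.6 618.2 231.3] f [-0.5 -1.1 -0.2] w 85.4
t 2.27 p [200.6 618.  398.4] f [-0.6  0.2 -0.1] w 85.8
t 4.65 p [450.1   1.2 400. ] f [ 0.3 -0.2 -0.5] w 85.2
t 5.76 p [ 519.2 -260.1  300. ] f [0.3 0.9 0.6] w 85.2
t 6.64 p [ 519.  -261.6  190.9] f [ 0.7 -0.9  0.7] w 85.1
```

Run:
```python
import cv2
a=cv2.imread('pics/top2.png')[140:270,340:480];b=cv2.imread('pics/side2.png')[190:320,300:440]
cv2.imwrite('pics/c2.png',cv2.resize(cv2.hconcat([a,b]),(784,364),interpolation=cv2.INTER_CUBIC))
```

```text
(no output)
```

View pics/c2.png

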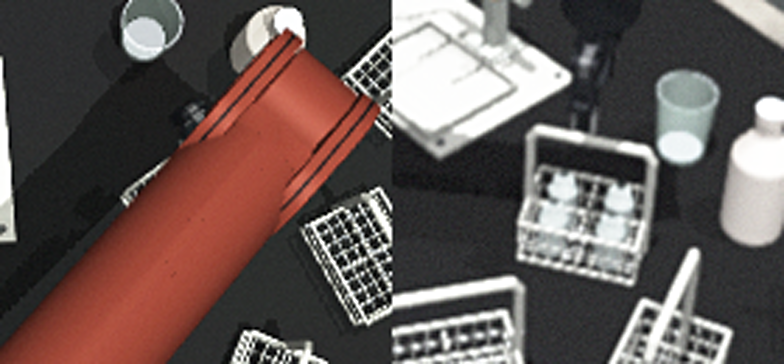

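The side view shows the open fingers over the middle of the bar (crop px ≈585,110). Next I descend and grip.

```bash
python3 - <<'E'
from h import *
print(robot.move_straight([*BAR,150-HP],rate=80,until_force=8)); S()
robot.move_gripper(0,f_grip=60); S()
snap('side','side3')
robot.move_straight([*BAR,180-HP],rate=60); S()
c=snap('side','side4')
E
python3 -c "
import cv2
a=cv2.imread('pics/side3.png')[190:320,300:440];b=cv2.imread('pics/side4.png')[190:320,300:440]
cv2.imwrite('pics/c3.png',cv2.resize(cv2.hconcat([a,b]),(784,364),interpolation=cv2.INTER_CUBIC))"
```

```text
False
t 7.62 p [ 518.7 -261.8  131.6] f [ 0.3 -0.  -0. ] w 85.5
t 8.32 p [ 518.8 -261.3  131.4] f [0.7 1.3 2.2] w 8.0
t 9.03 p [ 518.5 -261.3  161.2] f [-1.   0.4 -3.6] w 8.1
```

View pics/c3.png

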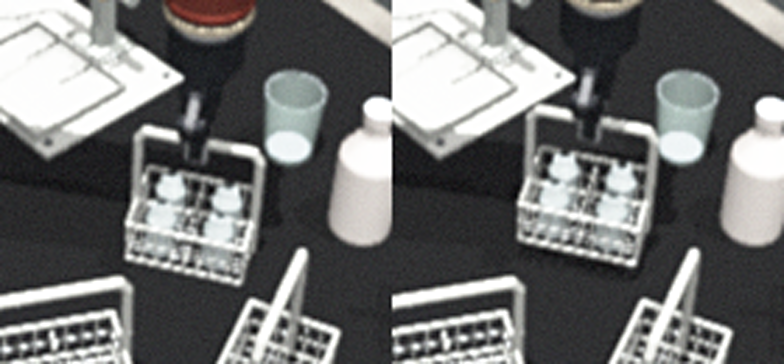

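The basket is lifted level, gripped at the middle of the handle, with all four bottles in it.

```bash
python3 - <<'E'
from h import *
robot.move_straight([*BAR,320-HP],rate=120); S()
robot.move_straight([*st(-75,0),320-HP],attitude=down(TH),rate=130); S()
robot.move_straight([*st(-75,0),268-HP],rate=80); robot.sleep(.4);S()
c=snap('side','side5');d=snap('top','top5')
for n,c in(('side',c),('top',d)):
    W=pts(c);q=W.copy();q[...,:2]=(W[...,:2]-SEAT)@RZ
    for lo,hi in((-75-62,-75+25),):
        m=(q[...,0]>-110)&(q[...,0]<-48)&(abs(q[...,1])<80)&(q[...,2]>250)&(q[...,2]<282)&(abs(q[...,1])>18);p=q[m]
        if len(p)>5: print(n,len(p),p.mean(0).round(1),'slope',np.polyfit(p[:,1],p[:,0],1).round(3),np.polyfit(p[:,1],p[:,2],1).round(3),np.percentile(p[:,1],[1,99]).round(1))
a=c['image']
E
python3 -c "
import cv2
a=cv2.imread('pics/top5.png')[120:270,200:360];b=cv2.imread('pics/side5.png')[90:240,230:390]
cv2.imwrite('pics/c5.png',cv2.resize(cv2.hconcat([a,b]),(800,375),interpolation=cv2.INTER_CUBIC))"
```

```text
t 10.39 p [ 518.2 -261.3  300.6] f [ 0.3 -0.6 -4.3] w 7.8
t 12.97 p [451.5  45.7 301.3] f [-0.7 -0.1 -3.1] w 8.1
t 14.17 p [451.4  46.1 249.4] f [-0.1  0.6 -4. ] w 8.0
side 70 [-77.5 -35.2 266.5] slope [-1.0000e-02 -7.7884e+01] [-6.40000e-02  2.64232e+02] [-70.   63.3]
top 26 [-77.  -60.2 267. ] slope [  0.073 -72.572] [  0.832 317.09 ] [-68.4 -52.1]
```

View pics/c5.png

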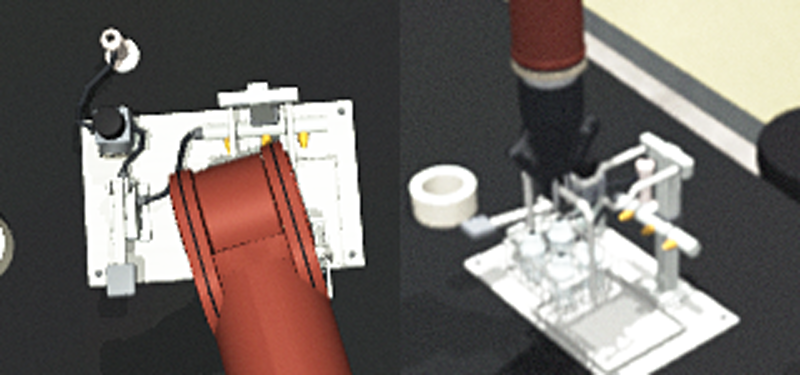

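```bash
python3 - <<'E'
from h import *
robot.move_straight([*st(-75,0),273-HP],rate=60)
print(robot.move_straight([*st(0,0),273-HP],rate=60,until_force=6)); S()
robot.sleep(.2)
c=snap('side','side6');snap('top','top6');S()
E
python3 -c "
import cv2
a=cv2.imread('pics/top6.png')[120:270,200:360];b=cv2.imread('pics/side6.png')[90:240,230:390]
cv2.imwrite('pics/c6.png',cv2.resize(cv2.hconcat([a,b]),(800,375),interpolation=cv2.INTER_CUBIC))"
```

```text
False
t 15.92 p [525.8  53.3 254.3] f [-0.4 -0.7 -3. ] w 7.7
t 16.22 p [525.9  53.4 254.4] f [ 0.1 -0.2 -4.3] w 7.8
```

View pics/c6.png

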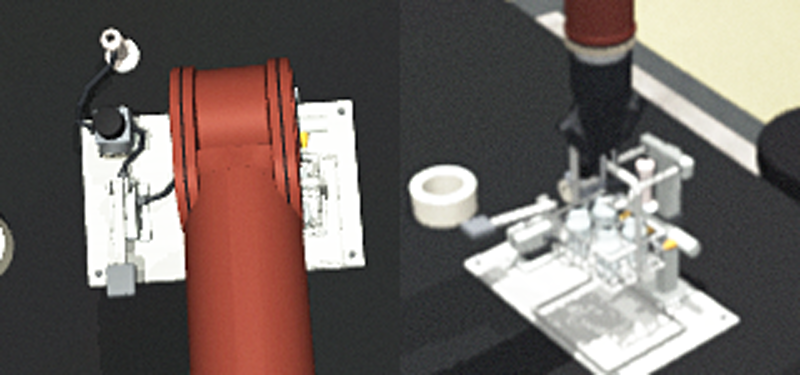

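Basket is in over the prongs with no contact. I'll lower it onto the seat.

```bash
python3 - <<'E'
from h import *
print(robot.move_straight([*st(0,0),231-HP],rate=30,until_force=5)); S()
robot.sleep(.3);S()
c=snap('side','side7')
E
python3 -c "
import cv2
b=cv2.imread('pics/side7.png')[110:220,250:390]
cv2.imwrite('pics/c7.png',cv2.resize(b,(764,600),interpolation=cv2.INTER_CUBIC))"
```

```text
True
t 17.4 p [525.9  53.5 215.3] f [-1.5 -0.3  5.3] w 8.2
t 17.7 p [525.9  53.4 215.3] f [-1.1 -0.8  4.5] w 7.8
```

View pics/c7.png

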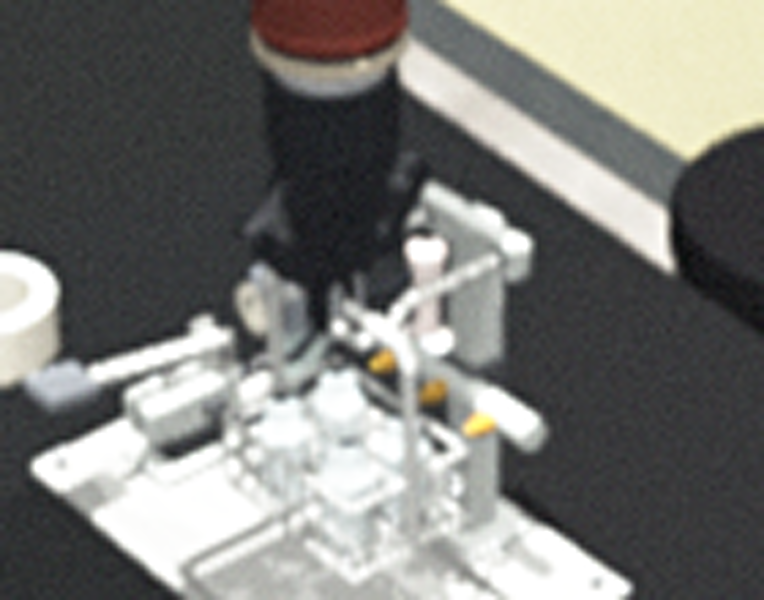

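Contact came with the bar at 234 mm, and the expected seat height is 235 mm. I'll ease off and release.

```bash
python3 - <<'E'
from h import *
robot.move_straight([*st(0,0),235.5-HP],rate=20); S()
robot.move_gripper(30); robot.sleep(.3); S()
snap('side','side8')
robot.move_gripper(85); S()
snap('side','side9')
E
python3 -c "
import cv2
a=cv2.imread('pics/side8.png')[110:220,250:390]
b=cv2.imread('pics/side9.png')[110:220,250:390]
cv2.imwrite('pics/c8.png',cv2.resize(cv2.hconcat([a,b]),(800,314),interpolation=cv2.INTER_CUBIC))"
```

```text
t 18.04 p [525.9  53.4 216.6] f [-0.1  0.  -4.3] w 8.2
t 18.68 p [526.   53.4 216.8] f [ 0.7 -0.6 -0.3] w 29.8
t 19.32 p [526.   53.4 216.8] f [0.5 0.4 0.1] w 85.1
```

View pics/c8.png

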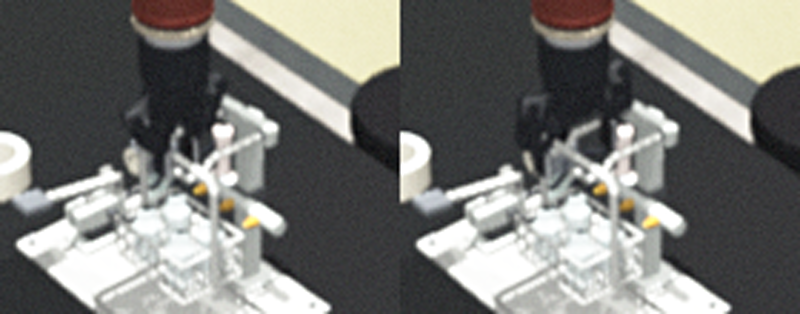

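The basket hangs freely, with no tool load and all four bottles in it. I'll retract straight up, shut the fingers, look again, then go over the lever pad.

```bash
python3 - <<'E'
from h import *
robot.move_straight([*st(0,0),330],rate=120); S()
robot.move_gripper(0,f_grip=60)
P=st(-80,188.5)
robot.move_straight([*P,330],attitude=down(TH),rate=200); S()
robot.move_straight([*P,150],rate=150); robot.sleep(.3);S()
for n in('side','top'):
    c=snap(n,n+'10');W=pts(c);q=W.copy();q[...,:2]=(W[...,:2]-SEAT)@RZ
    m=(abs(q[...,0])<12)&(abs(q[...,1])<66)&(q[...,2]>222)&(q[...,2]<255);p=q[m];print(n,'bar',len(p),p.mean(0).round(1),np.percentile(p[:,1],[1,99]).round(1))
    m=(q[...,0]>-115)&(q[...,0]<-55)&(abs(q[...,1]-188)<30)&(q[...,2]>90)&(q[...,2]<125);p=q[m];print(n,'pad',len(p),p.mean(0).round(1),np.percentile(p[:,0],[3,97]).round(1),np.percentile(p[:,1],[3,97]).round(1))
E
python3 -c "
import cv2
a=cv2.imread('pics/side10.png')[110:220,230:370]
b=cv2.imread('pics/top10.png')[140:250,220:360]
cv2.imwrite('pics/c10.png',cv2.resize(cv2.hconcat([a,b]),(800,314),interpolation=cv2.INTER_CUBIC))"
```

```text
t 20.46 p [525.7  53.4 329.3] f [ 0.1 -0.6  0.1] w 84.9
t 22.4 p [428.7 232.  330.1] f [-0.5  0.2 -0.1] w -0.3
t 24.05 p [428.1 233.3 150.3] f [-0.   0.1  0.7] w 0.2
side bar 122 [ -2.3  -7.5 235.8] [-64.3  58.3]
side pad 93 [-80.1 185.  112. ] [-97.4 -58.9] [170.2 206.4]
top bar 196 [ -2.1  -2.5 235.9] [-65.1  64.5]
top pad 48 [-80.7 176.8 110.5] [-97.6 -60.9] [172.3 183.2]
```

View pics/c10.png

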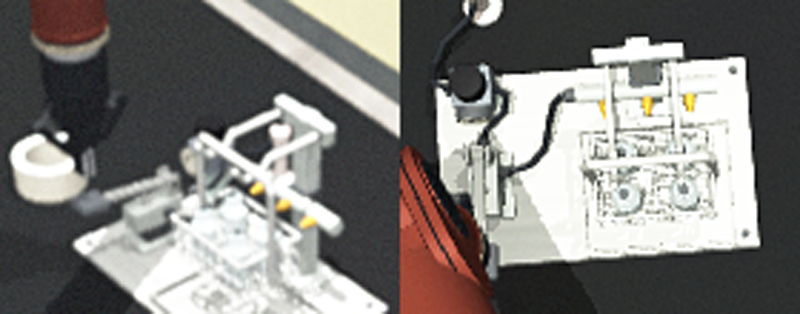

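The basket is seated on both prongs with its bottles, and the fingertips are over the pad. Next is a slow press with contact detection.

Run:
```python
from h import *
P=st(-80,188.5)
robot.move_straight([*P,120],rate=60);S()
print(robot.move_straight([*P,104],rate=12,until_force=3)); s=S()
robot.sleep(.3)
f=[];
for i in range(6): robot.sleep(.05); f.append(readout.get_state()['ft_force'][2])
print(np.mean(f)); S()
```

```text
t 24.8 p [428.  233.1 119.9] f [ 0.6 -0.1  0.8] w -0.1
True
t 25.48 p [427.9 233.2 113.6] f [ 0.9 -0.2  3.3] w -0.2
3.6095705452916445
t 26.08 p [427.8 233.2 113.6] f [1.7 1.9 3.4] w -0.2
```

Contact came at 113.6 mm, against 113 mm expected. I'll go on to the level position in steps.

```bash
python3 - <<'E'
from h import *
P=st(-80,188.5)
def F():
    f=[]
    for i in range(10): robot.sleep(.04); f.append(readout.get_state()['ft_force'])
    return np.mean(f,0).round(2)
for z in (107,101,97,95.3):
    robot.move_straight([*P,z],rate=15); robot.sleep(.2); S(); print(F())
for n in('side','top'):
    c=snap(n,n+'11');W=pts(c);q=W.copy();q[...,:2]=(W[...,:2]-SEAT)@RZ
    m=(q[...,0]>-55)&(q[...,0]<20)&(abs(q[...,1]-188.5)<7)&(q[...,2]>80)&(q[...,2]<115);p=q[m]
    if len(p)>8: print(n,'lever slope',len(p),np.polyfit(p[:,0],p[:,2],1).round(3),p[:,2].std().round(1))
    m=(abs(q[...,0])<12)&(abs(q[...,1])<66)&(q[...,2]>222)&(q[...,2]<255);p=q[m];print(n,'bar',len(p),p.mean(0).round(1))
E
python3 -c "
import cv2
a=cv2.imread('pics/side11.png')[110:220,230:370]
b=cv2.imread('pics/top11.png')[140:250,220:360]
cv2.imwrite('pics/c11.png',cv2.resize(cv2.hconcat([a,b]),(800,314),interpolation=cv2.INTER_CUBIC))"
```

```text
t 26.87 p [427.8 233.  107. ] f [-2.   0.5  4.8] w -0.1
[-2.83  0.06  5.11]
t 28.03 p [427.7 233.  101. ] f [-3.1  0.2  6.1] w 0.3
[-3.04  0.02  6.16]
t 29.07 p [427.7 233.1  97. ] f [-3.7 -0.9  6.5] w -0.3
[-3.47 -0.42  6.53]
t 29.95 p [427.8 233.1  95.4] f [-3.9 -0.9  6.6] w -0.2
[-3.38 -0.27  6.79]
side lever slope 61 [-1.8000e-02  9.0768e+01] 3.6
side bar 124 [ -2.5  -6.4 236.2]
top lever slope 56 [3.0000e-02 9.0771e+01] 3.6
top bar 195 [ -1.9  -2.4 235.7]
```

View pics/c11.png

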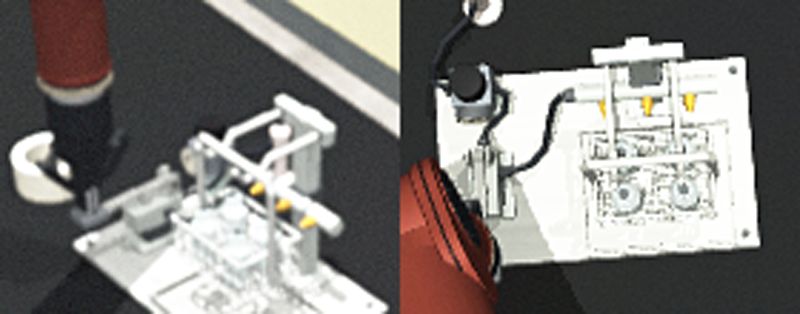

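Run:
```python
from h import *
robot.sleep(.5); S(); print(robot.close_job()); S()
```

```text
t 30.97 p [427.8 233.1  95.4] f [-3.4  0.3  5.9] w -0.0
the job is handed in; nothing more can be done
None
the job is handed in; nothing more can be done
```

I hung the farthest-left basket on the double hook by its handle and let go of it. Then I pressed the air lever to about level with the shut fingers and handed the job in at about 31 s, still holding it there.

- **Basket:** the handle bar measures 236 mm high and within 3 mm of the hook's seat front to back; the expected height is 235 mm. After I let go, the tool carried no load. The side view just after release and retreat showed all four bottles in the basket. In the last pictures, with the air on, the basket looked unchanged, but I did not count the bottles again one by one.
- **Lever:** the pad is held at 95.4 mm, where half way is 95 mm. The averaged push was 6.8 N against about 7 N expected. The lever's slope read -0.02 from the side camera and +0.03 from the top camera, so level within the noise. It was never pushed lower than that.
- **Possible disagreement:** the last single force reading before hand-in was 5.9 N, a little under the average but within sensor noise of about 1 N. There is also a steady sideways force of about 3.5 N on the fingertips.
- **Tape roll, beaker and white bottle:** I kept the arm clear of them and felt no unexpected contact. I did not measure their positions again at the end.

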